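Set the doming punches out by size

ROBOT

A 7-joint arm with a two-finger parallel gripper is mounted at the origin on the work surface. World frame = base frame: x ahead of the robot, y to its left, z up, the work surface at z = 0. Lengths are in m, angles in rad, forces in N, time in s.
With the tool pointing down it reaches from about 0.4 to 0.85 m from the base axis. Payload 10.4 kg.
Tool frame: the origin (TCP) lies at the very end of the fingers, on their centre line; the grasp point (between the pads) lies 19 mm behind it; z points along the fingers, y is the line along which they close (so a half turn about z gives the same grasp; the last joint's range is limited). The gripper opens to 87 mm and grips with 3 to 60 N. Pads are 19 mm wide; open, the fingers measure 117 mm over their backs; the gripper's body (75 mm by 190 mm) begins 51 mm behind the grasp point.
Start: joints at [1.22, 0.332, -0.065, 1.46, 0.022, 1.35, -0.088], TCP at [0.201, -0.592, 0.187] pointing down, gripper open.
Joint ranges: [-2.6, 2.6], [-0.5, 2.12], [-1.47, 1.34], [0.16, 2.42], [-1.27, 4.41], [0.06, 2.06], [-2.6, 2.6]. Speed limits (rad/s): [2.22, 2.22, 2.79, 2.79, 3.14, 3.14, 3.14].

INTERFACE

Orientations are given as a unit quaternion [x, y, z, w].
In Python, from bench import * gives the robot as it stands.
- The arm moves only by the tool step_arm, never from a script. Its arguments are lists of equal length, an entry for each row: "delta_pos": the shift along the world's x, y, z in units of 25 mm (1.0 is 25 mm), a list of three; "turn": the turn about the world's z in units of 0.12 rad (1.0 is 0.12 rad). In form: {"delta_pos": [[tx, ty, tz], ...], "turn": [turn, ...]}. A call has 1 to 12 rows; each row shifts and turns the commanded pose from where the row before left it; what a row does not reach is not made up. A row lasts 1/10 s, in which the tool goes at most 50 mm and 8.59 degrees, less where a joint would pass 70% of its speed; a pose out of reach is approached as far as the arm can. A call with a number of a shift or a turn outside -1 to 1 is refused whole. A call with a gripper value outside its range is refused whole. "grip" is the closure, from 0 (fully open) to 1 (shut), set as the call begins (left out, the last holds). The fingers move at their own pace and stop on an object; "newtons" is the grip in N (left out, the last holds). Time passes only in rows, so rows that do not move let the fingers close. It gives the time, the measured TCP pose, the force, the opening and the grip force at its end, in the units of the state.
- read_state(): the state, without advancing time (a new reading comes with each control period).
- camera(name): name is "scene" or "top" or "wrist"; returns a dict with "image" (420x560x3 uint8, red, green, blue), "z_map" (420x560 float32, m along the optical axis (not along the pixel's ray), 0 where there is no reading), "mtx" (3x3 intrinsics, pixels), "view" (4x4, takes a point from world to camera coordinates). Camera axes: x right, y up, looking along -z (the intrinsics and any distortion apply to the point x, -y, -z); pixel columns grow to the right and rows downward; lengths in m; the calibration is good to about 2 mm. A picture is of the moment at which its call begins.
- close_job(): hands the job in; it is judged then, once.
The state is a dict: "time": time; "joint_positions": joint angles; "joint_vel": joint speeds; "joint_torque": joint torques, N m; "ee_pos": TCP position; "eef_rot": TCP orientation; "ft_force": force on the tool from outside, world axes, zero at the start; "torque": the same for the moment, N m; "width": finger opening in m; "grip_force": force on a finger pad.
Only numpy, scipy, OpenCV 4.12 (cv2) and the standard library are available. Lean on these libraries where they do the work, as an engineer would, in place of code of your own. Each camera call takes 0.05 s, during which the arm holds its last target. There are 200 camera calls.

TASK

Stand the four steel doming punches upright on the leather pads of the wooden strip, one in the middle of each pad, in order of size: the largest on the pad next to the brass doming block, then ever smaller, with the smallest at the far end. Set each one down without dropping it, and do not knock any punch over.

Things in the scene. Friction and masses are not known exactly. Their poses are not given: they have to be found in the camera images.
- punch_s: The smallest of four loose plain steel doming punches: a round bar 16 mm in diameter with a flat foot and a half-ball top, 46 mm tall (straight-sided up to 38 mm), about 65 g within a fifth. Starts upright on the bench. Flat blanks up to 6 mm high lie between the punches, a 35 mm high jar nearer the robot. Origin at the centre of its foot, z up along its axis.
- punch_m: The second smallest of four loose plain steel doming punches: a round bar 23 mm in diameter with a flat foot and a half-ball top, 54 mm tall (straight-sided up to 42.5 mm), about 150 g within a fifth. Starts upright on the bench. Flat blanks up to 6 mm high lie between the punches, a 35 mm high jar nearer the robot. Origin at the centre of its foot, z up along its axis.
- punch_l: The second largest of four loose plain steel doming punches: a round bar 30 mm in diameter with a flat foot and a half-ball top, 62 mm tall (straight-sided up to 47 mm), about 300 g within a fifth. Starts upright on the bench. Flat blanks up to 6 mm high lie between the punches, a 35 mm high jar nearer the robot. Origin at the centre of its foot, z up along its axis.
- punch_xl: The largest of four loose plain steel doming punches: a round bar 38 mm in diameter with a flat foot and a half-ball top, 70 mm tall (straight-sided up to 51 mm), about 500 g within a fifth. Starts upright on the bench. Flat blanks up to 6 mm high lie between the punches, a 35 mm high jar nearer the robot. Origin at the centre of its foot, z up along its axis.
- pad1: Fixed round brown leather pad, 48 mm across, 3 mm thick, place 1 of four in one straight row, 75 mm apart centre to centre, on a fixed pale wooden strip (450 x 70 mm, 12 mm thick, flat on the bench). Pads 1 to 4 lie in that order; all look alike. Origin at the centre of its underside, 12 mm above the bench, its top 15 mm; y runs along the row from pad 4 towards pad 1, x across the strip.
- pad2: Fixed round brown leather pad, 48 mm across, 3 mm thick, place 2 of four in one straight row, 75 mm apart centre to centre, on a fixed pale wooden strip (450 x 70 mm, 12 mm thick, flat on the bench). Pads 1 to 4 lie in that order; all look alike. Origin at the centre of its underside, 12 mm above the bench, its top 15 mm; y runs along the row from pad 4 towards pad 1, x across the strip.
- pad3: Fixed round brown leather pad, 48 mm across, 3 mm thick, place 3 of four in one straight row, 75 mm apart centre to centre, on a fixed pale wooden strip (450 x 70 mm, 12 mm thick, flat on the bench). Pads 1 to 4 lie in that order; all look alike. Origin at the centre of its underside, 12 mm above the bench, its top 15 mm; y runs along the row from pad 4 towards pad 1, x across the strip.
- pad4: Fixed round brown leather pad, 48 mm across, 3 mm thick, place 4 of four in one straight row, 75 mm apart centre to centre, on a fixed pale wooden strip (450 x 70 mm, 12 mm thick, flat on the bench). Pads 1 to 4 lie in that order; all look alike. Origin at the centre of its underside, 12 mm above the bench, its top 15 mm; y runs along the row from pad 4 towards pad 1, x across the strip.
- doming_block: Fixed 50 mm brass cube with dark round hollows in its faces, standing on one end of the strip, 77.5 mm centre to centre from the end pad: at some starts beside pad 1, at others beside pad 4 (a low black rubber puck, 50 mm across and 22 mm high, stands at the other end). Its top is 62 mm above the bench. Origin at the centre of its underside.
There are look-alikes about, which are no part of the job. What is shaped like the punch_xl but turquoise is not meant.

How it is judged:
By the outcome, as a careful person would: the job done as asked, in the order asked, and still so for the second after the job is handed in, with the robot touching nothing.
It also fails if it takes over 104 s, if anything falls off the work surface, if the arm or the gripper's body presses on something with over 40 N, if the wrist force passes 120 N, or if a joint passes its speed limit or range.

## Working session

There is one attempt and no reset: what is moved stays moved. The work goes in short steps, Python scripts to look and compute and a tool call to move; the robot and the scene stay as the last step left them, time stands still between calls to the robot, and variables do not carry over. Pictures are saved under pics/ and viewed, at most 14 in all, crops included, and the job is handed in when it is done.

Besides the shell and the picture viewer there is one more tool, called after "Call:" by a JSON object that holds its "fn" and its "kwargs". step_arm: Moves the arm, as the interface text tells. Shifts and turns lie within -1 to 1; 1 stands for 25 mm of shift or 0.12 rad of turn. Its arguments: {"type":"object","properties":{"delta_pos":{"type":"array"},"turn":{"type":"array"},"grip":{"type":"number"},"newtons":{"type":"number"}},"required":["delta_pos","turn"]}

```bash
mkdir -p pics; ls; python3 - <<'E'
from bench import *
import cv2,numpy as np,pickle
s=read_state();print({k:np.round(v,3) for k,v in s.items()})
D={}
for n in ("top","scene"):
    c=camera(n);D[n]=c;cv2.imwrite(f"pics/{n}0.png",c["image"][:,:,::-1]);print(n,c["mtx"],np.round(c["view"],3), [k for k in c])
pickle.dump(D,open("cams0.pkl","wb"))
E
```

```text
pics
{'time': np.float64(0.0), 'joint_positions': array([ 1.22 ,  0.333, -0.065,  1.461,  0.022,  1.35 , -0.088]), 'joint_vel': array([-0.001,  0.001,  0.   , -0.001,  0.001,  0.   , -0.002]), 'joint_torque': array([-1.0000e-03, -6.2325e+01,  2.4000e-02, -3.8991e+01, -6.1000e-02,
        4.0000e-02,  0.0000e+00]), 'ee_pos': array([ 0.201, -0.591,  0.186]), 'eef_rot': array([ 0.987,  0.163, -0.   , -0.001]), 'ft_force': array([ 0.48 ,  0.613, -0.071]), 'torque': array([-0.006,  0.038, -0.024]), 'grip_force': np.float64(0.0), 'width': np.float64(0.087)}
top [[482.22521126   0.         280.09248857]
 [  0.         482.22521126 208.40390786]
 [  0.           0.           1.        ]] [[-0.016 -1.    -0.     0.018]
 [ 0.986 -0.015  0.169 -0.523]
 [-0.169  0.003  0.986 -1.099]
 [ 0.     0.     0.     1.   ]] ['image', 'z_map', 'mtx', 'view']
scene [[434.81853752   0.         277.43188333]
 [  0.         434.81853752 214.45686103]
 [  0.           0.           1.        ]] [[-0.355  0.935 -0.006  0.202]
 [-0.638 -0.238  0.733  0.302]
 [ 0.684  0.264  0.68  -1.224]
 [ 0.     0.     0.     1.   ]] ['image', 'z_map', 'mtx', 'view']
```

View pics/top0.png

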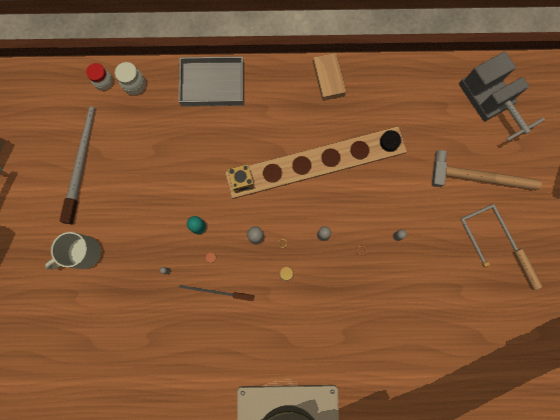

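View pics/scene0.png

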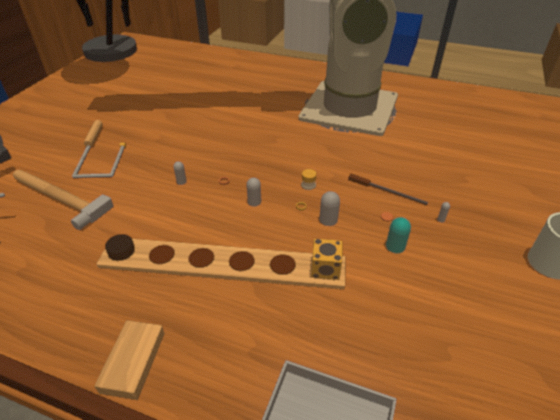

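The top view shows four grey punches: xl at (256,235), l at (325,233), m at (401,235) and s at (165,270). Look-alikes are the turquoise xl-shape (197,225), the jar (286,273) and the puck (391,140). The block is at (241,178), so the largest goes on the pad at (272,173) and the smallest on the pad at (360,150).

```bash
cat > h.py <<'E'
import numpy as np,cv2,pickle
from scipy.optimize import least_squares
P={'xl':(38,70,(256,235)),'l':(30,62,(325,233)),'m':(23,54,(401,235)),'s':(16,46,(165,270)),'turq':(38,70,(197,225))}
def cloud(c):
    K=c["mtx"];z=c["z_map"];v,u=np.indices(z.shape)
    p=np.stack([(u-K[0,2])/K[0,0]*z,-(v-K[1,2])/K[1,1]*z,-z],-1)
    V=c["view"];return (p-V[:3,3])@V[:3,:3]   # R^T (p-t)
def ray(c,uv,h):
    K=c["mtx"];V=c["view"];R=V[:3,:3];o=-R.T@V[:3,3]
    d=R.T@np.array([(uv[0]-K[0,2])/K[0,0],-(uv[1]-K[1,2])/K[1,1],-1]);return o+d*(h-o[2])/d[2]
def proj(c,p):
    q=c["view"][:3,:3]@p+c["view"][:3,3];K=c["mtx"];return K[0,0]*q[0]/-q[2]+K[0,2],K[1,1]*q[1]/q[2]+K[1,2]
def punch(c,xy,d,h,base=0):
    """sphere fit of known radius to the dome points near xy"""
    X=cloud(c);ok=(c["z_map"]>0)&(np.hypot(X[...,0]-xy[0],X[...,1]-xy[1])<.03)&(X[...,2]>base+h-d/2)&(X[...,2]<base+h+.01)
    q=X[ok];f=lambda s:np.linalg.norm(q-s,axis=1)-d/2
    r=least_squares(f,[xy[0],xy[1],base+h-d/2],loss='soft_l1',f_scale=.001);return r.x,len(q)
def pads(c):
    hsv=cv2.cvtColor(c["image"],cv2.COLOR_RGB2HSV)
    m=cv2.inRange(hsv,(0,60,20),(15,255,95));n,l,st,ce=cv2.connectedComponentsWithStats(m)
    return [(ce[i],st[i]) for i in range(1,n) if 80<st[i,4]<900]
E
python3 - <<'E'
from h import *
D=pickle.load(open("cams0.pkl","rb"))
for n,c in D.items():
    X=cloud(c);print(n,"bench z",np.median(X[...,2][c["z_map"]>0]))
    for ce,st in pads(c):
        print(" blob",ce.round(1),st[2:],ray(c,ce,.015).round(4))
for k,(d,h,uv) in P.items():
    g=ray(D["top"],uv,h/1000*.8)
    for n,c in D.items():
        print(k,n,proj(c,g),*[x if np.isscalar(x) else x.round(4) for x in punch(c,g[:2],d/1000,h/1000)])
E
```

```text
top bench z 0.0006524184999284464
 blob [ 86.1 152.2] [ 18  82 135] [0.6771 0.4893 0.015 ]
 blob [507.5 126.5] [15 17 91] [ 0.7271 -0.5628  0.015 ]
 blob [  4.6 151. ] [ 14  31 247] [0.6833 0.6916 0.015 ]
 blob [359.4 149.7] [ 19  18 260] [ 0.6729 -0.1893  0.015 ]
 blob [330.4 157.3] [ 18  18 260] [ 0.6545 -0.1166  0.015 ]
 blob [301.4 165.1] [ 18  18 259] [ 0.6357 -0.0443  0.015 ]
 blob [271.9 172.8] [ 19  18 263] [0.6174 0.0288 0.015 ]
 blob [  8.8 176.8] [ 17  16 131] [0.6174 0.676  0.015 ]
 blob [479.2 180.7] [71 12 91] [ 0.5894 -0.48    0.015 ]
 blob [ 69.4 210.1] [ 20  34 388] [0.5318 0.5222 0.015 ]
 blob [  4.7 241.1] [ 15  37 310] [0.4587 0.6733 0.015 ]
 blob [522.5 269.7] [ 22  39 114] [ 0.3708 -0.5646  0.015 ]
 blob [242.8 295.9] [ 24   9 129] [0.32   0.1012 0.015 ]
scene bench z -0.00016936432962259924
 blob [552.4  58.9] [ 17  63 441] [-0.5092  0.5491  0.015 ]
 blob [383.4 188.9] [ 78  28 216] [0.3452 0.1589 0.015 ]
 blob [323.5 215.1] [ 11  22 101] [0.4699 0.0617 0.015 ]
 blob [119.4 247. ] [ 28  25 545] [ 0.6881 -0.2718  0.015 ]
 blob [326.9 248.8] [15 11 83] [0.5562 0.
[... 381 characters left out ...]
 -0.0937  0.047 ] 121
l scene (np.float64(253.22788869830262), np.float64(182.49550098782044)) [ 0.4651 -0.093   0.0467] 126
m top (np.float64(401.0), np.float64(235.00000000000003)) [ 0.4579 -0.2752  0.0433] 72
m scene (np.float64(179.60273857434544), np.float64(165.17015686930932)) [ 0.459  -0.274   0.0419] 65
s top (np.float64(165.0), np.float64(270.00000000000006)) [0.3826 0.285  0.0391] 39
s scene (np.float64(443.03769988912745), np.float64(205.28013530664148)) [0.3829 0.2863 0.038 ] 41
turq top (np.float64(197.00000000000003), np.float64(225.00000000000006)) [0.489  0.2108 0.0512] 204
turq scene (np.float64(397.35586424363714), np.float64(222.40705040167146)) [0.4892 0.2113 0.0506] 280
```

```bash
python3 - <<'E'
from h import *
D=pickle.load(open("cams0.pkl","rb"));c=D["scene"]
im=c["image"][150:290,140:460,::-1];cv2.imwrite("pics/crop.png",cv2.resize(im,None,fx=2.4,fy=2.4,interpolation=cv2.INTER_CUBIC))
hsv=cv2.cvtColor(c["image"],cv2.COLOR_RGB2HSV);print(hsv[265,283],hsv[254,161])
m=((hsv[...,2]<125)&(hsv[...,1]>90)).astype(np.uint8);m[:235]=0;m[280:]=0
n,l,st,ce=cv2.connectedComponentsWithStats(m)
for i in range(1,n):
    if st[i,4]>100: print(ce[i].round(1),st[i,2:],ray(c,ce[i],.015).round(4))
E
```

```text
[ 11 198  98] [ 11 194  96]
[119.4 247. ] [ 30  26 613] [ 0.6881 -0.2718  0.015 ]
[399.7 242.8] [ 19  17 151] [0.4936 0.2176 0.015 ]
[161.3 254.2] [ 25  19 351] [ 0.6761 -0.1884  0.015 ]
[200.9 257.4] [ 25  18 361] [ 0.6575 -0.1161  0.015 ]
[241.3 260.8] [ 25  19 368] [ 0.639  -0.0436  0.015 ]
[282.2 264.2] [ 25  19 377] [0.6205 0.0288 0.015 ]
[325.  269.7] [ 30  18 430] [0.606  0.1043 0.015 ]
```

View pics/crop.png

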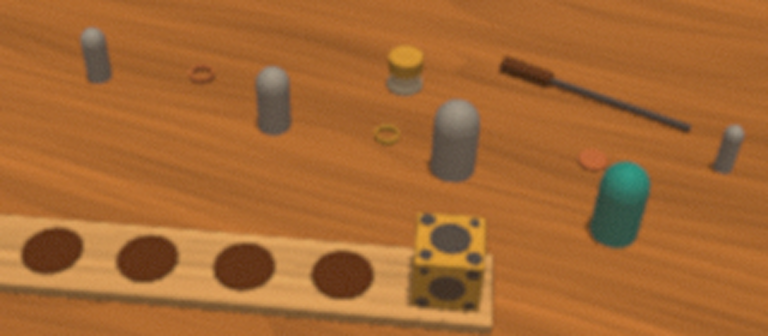

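The crop confirms the choice: four grey punches (s, xl, l, m from right to left), a separate turquoise one, empty pads, and the block at the near end. Going to m first.

Call:
{"fn": "step_arm", "kwargs": {"delta_pos": [[0.8,1,-0.1],[0.8,1,-0.1],[0.8,1,-0.1],[0.8,1,-0.1],[0.8,1,-0.1],[0.8,1,-0.1],[0.8,1,-0.1],[0.8,1,-0.1],[0.8,1,-0.1],[0.8,1,-0.1],[0.8,1,-0.1],[0.8,1,-0.1]], "turn": [1,1,1,1,1,1,1,1,1,1,1,1], "grip": 0.3, "newtons": 35}}

```text
time: 1.3
ee_pos: [0.4417, -0.2906, 0.1567]
eef_rot: [0.632, 0.775, -0.0, -0.0]
ft_force: [1.0, -0.4, 0.5]
width: 0.0613
grip_force: 0.0
```

Call:
{"fn": "step_arm", "kwargs": {"delta_pos": [[0.7,0.65,0],[0,0,0],[0,0,0]], "turn": [0.43,0,0]}}

```text
time: 1.6
ee_pos: [0.4588, -0.2757, 0.1568]
eef_rot: [0.614, 0.789, -0.0, -0.0]
ft_force: [-0.1, -0.1, 0.6]
width: 0.0611
grip_force: 0.0
```

```bash
python3 - <<'E'
from h import *
from bench import *
c=camera("wrist");cv2.imwrite("pics/w1.png",c["image"][:,:,::-1])
s=read_state();print(s["ee_pos"].round(4))
print(punch(c,(.4585,-.2746),.023,.054), proj(c,np.array([.4585,-.2746,.0])), proj(c,s["ee_pos"]))
E
```

```text
[ 0.4583 -0.2764  0.1568]
(array([ 0.45917396, -0.27484511,  0.0430359 ]), 407) (np.float64(278.2116292785079), np.float64(177.99530115953374)) (np.float64(277.21927362950055), np.float64(232.93664609593887))
```

View pics/w1.png

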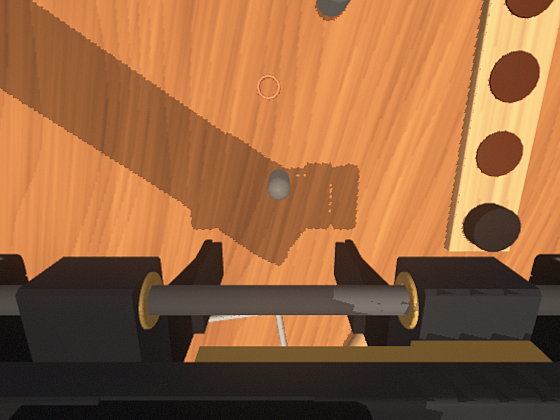

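The wrist view shows punch m at (278,185), midway between the fingers, agreeing with the other cameras within 1 mm. Descending to grasp.

Call:
{"fn": "step_arm", "kwargs": {"delta_pos": [[0.02,0.05,-0.8],[0,0,-1],[0,0,-1],[0,0,-1],[0,0,-0.8],[0,0,-0.6],[0,0,-0.4],[0,0,-0.2],[0,0,0]], "turn": [0,0,0,0,0,0,0,0,0]}}

```text
time: 2.55
ee_pos: [0.4591, -0.2744, 0.0119]
eef_rot: [0.614, 0.789, 0.0, -0.0]
ft_force: [1.0, 0.8, -0.1]
width: 0.0607
grip_force: 0.0
```

Call:
{"fn": "step_arm", "kwargs": {"delta_pos": [[0,0,0],[0,0,0],[0,0,0],[0,0,0],[0,0,0],[0,0,0]], "turn": [0,0,0,0,0,0], "grip": 1}}

```text
time: 3.15
ee_pos: [0.4593, -0.2743, 0.012]
eef_rot: [0.614, 0.789, 0.0, 0.0]
ft_force: [0.3, 0.1, 0.1]
width: 0.0212
grip_force: 0.0
```

Call:
{"fn": "step_arm", "kwargs": {"delta_pos": [[0,0,0],[0,0,0]], "turn": [0,0]}}

```text
time: 3.35
ee_pos: [0.4591, -0.2741, 0.0118]
eef_rot: [0.614, 0.789, 0.0, -0.0]
ft_force: [0.4, 0.1, -0.6]
width: 0.0161
grip_force: 28.8
```

```bash
python3 - <<'E'
from h import *
from bench import *
for i in range(3):
    s=read_state();print(s["time"],s["width"],s["grip_force"],s["ft_force"])
c=camera("wrist");cv2.imwrite("pics/w2.png",c["image"][:,:,::-1])
c=camera("scene");cv2.imwrite("pics/s2.png",cv2.resize(c["image"][60:280,80:380,::-1],None,fx=2,fy=2))
E
```

```text
3.35 0.01610185171539725 28.753215403994545 [ 0.43645276  0.10346002 -0.6252884 ]
3.35 0.01610185171539725 28.753215403994545 [ 0.43645276  0.10346002 -0.6252884 ]
3.35 0.01610185171539725 28.753215403994545 [ 0.43645276  0.10346002 -0.6252884 ]
```

View pics/w2.png

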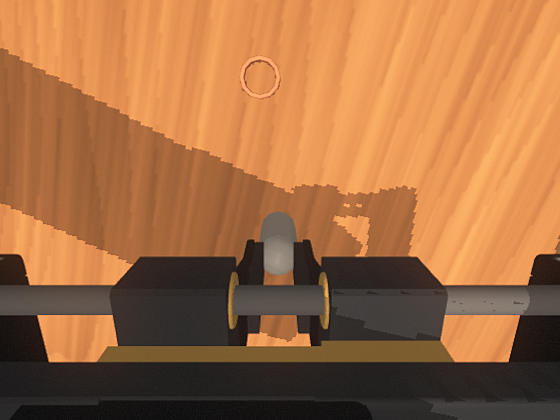

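```bash
python3 - <<'E'
from h import *
D=pickle.load(open("cams0.pkl","rb"))
for k,(d,h,uv) in P.items():
    g=ray(D["top"],uv,h/1000*.8)
    for n,c in D.items():
        X=cloud(c);r=np.hypot(X[...,0]-g[0],X[...,1]-g[1]);q=X[(r<.035)&(X[...,2]>.009)&(X[...,2]<.09)]
        # free-radius sphere fit on top part
        t=q[q[:,2]>q[:,2].max()-.012]
        # horizontal width across the viewing direction, at body height
        cr=c["view"][0,:3]; b=q[(q[:,2]>.012)&(q[:,2]<.03)]@cr if n=="scene" else q@cr
        print(k,n,len(q),"top",np.sort(q[:,2])[-3:].round(4),"width",round(np.ptp(b)*1000,1),"n",len(b))
        if n=="scene":
            u0,v0=map(int,proj(c,np.array([g[0],g[1],.02])))
            z=c["z_map"];row=X[v0,u0-30:u0+31,2]; print("   px width",(row>.008).sum(), "mm/px",round(z[v0,u0]/434.8*1000,2))
E
```

```text
xl top 230 top [0.0725 0.073  0.0733] width 37.1 n 230
xl scene 532 top [0.0702 0.0709 0.0714] width 36.7 n 124
   px width 19 mm/px 1.95
l top 147 top [0.0633 0.0639 0.0652] width 26.6 n 147
l scene 322 top [0.0624 0.0625 0.0637] width 27.8 n 96
   px width 14 mm/px 2.06
m top 106 top [0.0563 0.0565 0.0572] width 20.5 n 106
m scene 195 top [0.0536 0.0543 0.0544] width 21.3 n 72
   px width 11 mm/px 2.2
s top 56 top [0.0496 0.0496 0.05  ] width 14.9 n 56
s scene 136 top [0.0462 0.0466 0.0467] width 15.4 n 56
   px width 10 mm/px 2.0
turq top 259 top [0.0731 0.0737 0.0751] width 36.6 n 259
turq scene 618 top [0.0708 0.0708 0.0714] width 35.1 n 146
   px width 22 mm/px 1.83
```

View pics/s2.png

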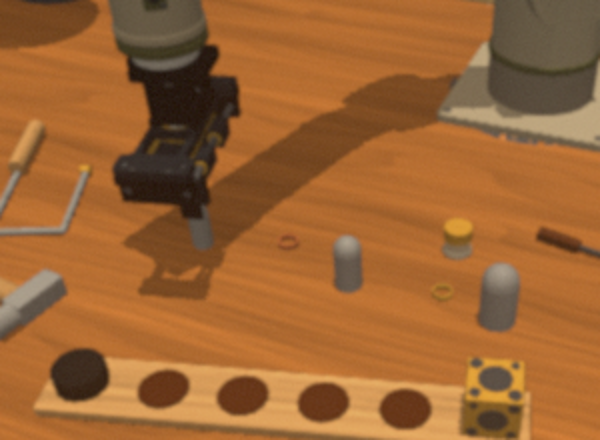

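```bash
python3 - <<'E'
from h import *
from bench import *
for n in("wrist","scene"):
    c=camera(n);print(n,punch(c,(.4585,-.2746),.023,.054))
    p=read_state()["ee_pos"];print("ee",p.round(4),"proj ee",np.round(proj(c,p),0),"dome c",np.round(proj(c,np.array([.459,-.2746,.0425])),0),"foot",np.round(proj(c,np.array([.459,-.2746,0])),0))
    X=cloud(c);q=X[(np.hypot(X[...,0]-.459,X[...,1]+.2746)<.03)&(X[...,2]>.015)&(X[...,2]<.06)]
    if n=="wrist":
        K=c["mtx"];V=c["view"];print("cam pos",(-V[:3,:3].T@V[:3,3]).round(3),"look",(-V[2,:3]).round(2))
        for v in range(210,280,8): print(v,[(u,)+tuple(X[v,u].round(4)) for u in (262,270,278,286,294)])
E
```

```text
wrist (array([ 0.45899109, -0.27388563,  0.0439266 ]), 1608)
ee [ 0.4591 -0.2742  0.0118] proj ee [278. 232.] dome c [278. 253.] foot [278. 226.]
cam pos [ 0.439 -0.196  0.21 ] look [ 0.07 -0.28 -0.96]
210 [(262, np.float64(0.4456), np.float64(-0.2655), np.float64(0.0013)), (270, np.float64(0.4509), np.float64(-0.2643), np.float64(0.0007)), (278, np.float64(0.4562), np.float64(-0.2632), np.float64(-0.0)), (286, np.float64(0.4613), np.float64(-0.2616), np.float64(0.0009)), (294, np.float64(0.4666), np.float64(-0.2604), np.float64(0.0004))]
218 [(262, np.float64(0.447), np.float64(-0.2715), np.float64(-0.0001)), (270, np.float64(0.4515), np.float64(-0.2658), np.float64(0.0124)), (278, np.float64(0.4562), np.float64(-0.2634), np.float64(0.0156)), (286, np.float64(0.4615), np.float64(-0.2634), np.float64(0.0118)), (294, np.float64(0.4681), np.float64(-0.2659), np.float64(0.0006))]
226 [(262, np.float64(0.448), np.float64(-0.2735), np.float64(0.0094)), (270, np.float64(0.4519), np.float64(-0.2657), np.float64(0.0266)), (278, np.float64(0.4562), np.float64(-0.2633), np.float64(0.0299)), (2
[... 1634 characters left out ...]
529)), (278, np.float64(0.4595), np.float64(-0.2763), np.float64(0.0542)), (286, np.float64(0.4638), np.float64(-0.2757), np.float64(0.0533)), (294, np.float64(0.4666), np.float64(-0.2711), np.float64(0.0604))]
274 [(262, np.float64(0.4511), np.float64(-0.2745), np.float64(0.0695)), (270, np.float64(0.4625), np.float64(-0.3113), np.float64(0.0004)), (278, np.float64(0.4611), np.float64(-0.2824), np.float64(0.0513)), (286, np.float64(0.4734), np.float64(-0.3079), np.float64(0.0016)), (294, np.float64(0.4677), np.float64(-0.2754), np.float64(0.0606))]
scene (array([ 0.46455418, -0.2699787 ,  0.05539339]), 106)
ee [ 0.4591 -0.2742  0.0119] proj ee [181. 177.] dome c [178. 166.] foot [181. 181.]
```

The punch is centred and upright in the fingers and the grip is firm, though the opening reading is low. Test lift next.

Call:
{"fn": "step_arm", "kwargs": {"delta_pos": [[0,0,0],[0,0,0.2],[0,0,0.4],[0,0,0.4],[0,0,0],[0,0,0]], "turn": [0,0,0,0,0,0]}}

```text
time: 4.15
ee_pos: [0.4595, -0.2745, 0.0375]
eef_rot: [0.614, 0.789, -0.0, 0.001]
ft_force: [0.5, 1.2, -2.5]
width: 0.0155
grip_force: 28.7
```

```bash
python3 - <<'E'
from h import *
from bench import *
c=camera("wrist");print(punch(c,(.4585,-.2746),.023,.054,.025));cv2.imwrite("pics/w3.png",c["image"][:,:,::-1])
c=camera("scene");cv2.imwrite("pics/s3.png",cv2.resize(c["image"][130:220,130:250,::-1],None,fx=5,fy=5,interpolation=cv2.INTER_CUBIC))
E
```

```text
(array([ 0.45949601, -0.27424675,  0.06954842]), 1602)
```

View pics/s3.png

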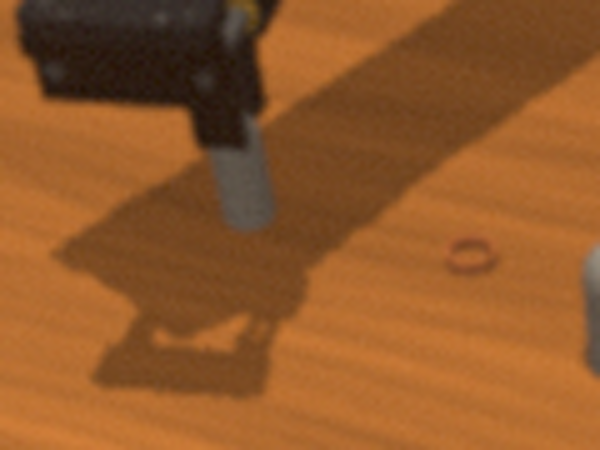

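The punch came up with the fingers (25.6 mm, matching), but the fingers look high on it. Checking where the fingertips are from the depth data.

```bash
python3 - <<'E'
from h import *
from bench import *
s=read_state();print(s["time"],s["width"],s["grip_force"],s["ft_force"].round(1),s["torque"].round(2))
p=s["ee_pos"];a=.2475
for n in("wrist","scene","top"):
    c=camera(n);X=cloud(c);d=X-p;al=d[...,0]*np.cos(a)+d[...,1]*np.sin(a);ac=-d[...,0]*np.sin(a)+d[...,1]*np.cos(a)
    ok=(abs(ac)<.012)&(abs(al)<.06)&(X[...,2]>.01)&(c["z_map"]>0)
    print(n)
    for lo in np.arange(-.05,.05,.005):
        m=ok&(al>=lo)&(al<lo+.005)
        if m.sum()>3:print(round(lo*1000),m.sum(),"z min/5%/max",np.percentile(X[...,2][m],[0,5,100]).round(3))
E
```

```text
4.25 0.015897907061834055 28.663085686275735 [-0.3 -0.4 -1.3] [ 0.   -0.09 -0.05]
wrist
-20 211 z min/5%/max [0.073 0.078 0.12 ]
-15 925 z min/5%/max [0.026 0.076 0.155]
-10 753 z min/5%/max [0.027 0.038 0.124]
-5 576 z min/5%/max [0.026 0.034 0.081]
0 532 z min/5%/max [0.027 0.035 0.081]
5 742 z min/5%/max [0.026 0.037 0.123]
10 923 z min/5%/max [0.028 0.077 0.154]
15 236 z min/5%/max [0.073 0.078 0.119]
scene
-20 6 z min/5%/max [0.083 0.085 0.105]
-15 24 z min/5%/max [0.073 0.074 0.108]
-10 46 z min/5%/max [0.064 0.073 0.112]
-5 10 z min/5%/max [0.035 0.035 0.09 ]
0 32 z min/5%/max [0.028 0.028 0.077]
5 73 z min/5%/max [0.025 0.026 0.182]
10 325 z min/5%/max [0.026 0.039 0.38 ]
15 143 z min/5%/max [0.073 0.075 0.38 ]
20 82 z min/5%/max [0.087 0.165 0.385]
25 62 z min/5%/max [0.164 0.165 0.39 ]
30 87 z min/5%/max [0.165 0.166 0.394]
35 375 z min/5%/max [0.167 0.245 0.396]
40 575 z min/5%/max [0.268 0.275 0.386]
45 18 z min/5%/max [0.272 0.272 0.389]
top
-50 47 z min/5%/max [0.49  0.491 0.505]
-45 46 z min/5%/max [0.487 0.488 0.503]
-40 50 z min/5%/max [0.485 0.486 0.502]
-35 41 z min/5%/max [0.485 0.486 0.501]
-30 47 z min/5%/max [0.485 0.486 0.497]
-25 42 z min/5%/max [0.484 0.484 0.497]
-20 38 z min/5%/max [0.483 0.484 0.494]
-15 32 z min/5%/max [0.117 0.469 0.49 ]
-10 45 z min/5%/max [0.029 0.042 0.488]
-5 57 z min/5%/max [0.027 0.04  0.473]
0 72 z min/5%/max [0.034 0.046 0.472]
5 65 z min/5%/max [0.028 0.052 0.472]
10 51 z min/5%/max [0.112 0.12  0.471]
15 47 z min/5%/max [0.465 0.465 0.471]
20 46 z min/5%/max [0.461 0.462 0.47 ]
25 45 z min/5%/max [0.162 0.165 0.468]
30 44 z min/5%/max [0.164 0.165 0.466]
35 45 z min/5%/max [0.163 0.165 0.468]
40 22 z min/5%/max [0.444 0.448 0.466]
45 13 z min/5%/max [0.442 0.443 0.462]
```

View pics/w3.png

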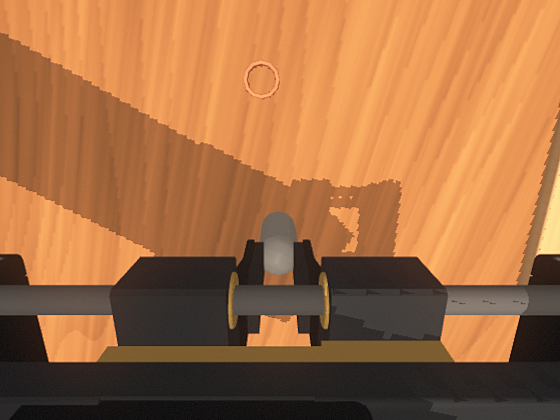

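The depth data puts the fingertips at z≈0.073 while the reported TCP is 0.037. So they really end about 36 mm above the reported TCP, and I hold only the dome. I'll set it back down, open, and measure that offset.

Call:
{"fn": "step_arm", "kwargs": {"delta_pos": [[0,0,-0.4],[0,0,-0.3],[0,0,-0.2],[0,0,-0.1],[0,0,0],[0,0,0]], "turn": [0,0,0,0,0,0]}}

```text
time: 5.0
ee_pos: [0.4591, -0.2742, 0.0119]
eef_rot: [0.614, 0.789, -0.0, -0.0]
ft_force: [-1.2, 0.5, -0.1]
width: 0.016
grip_force: 29.1
```

Call:
{"fn": "step_arm", "kwargs": {"delta_pos": [[0,0,0],[0,0,0],[0,0,0],[0,0,0],[0,0,0]], "turn": [0,0,0,0,0], "grip": 0.3}}

```text
time: 5.5
ee_pos: [0.4593, -0.2742, 0.012]
eef_rot: [0.614, 0.789, 0.0, 0.0]
ft_force: [-0.3, -0.0, -0.3]
width: 0.0481
grip_force: 0.0
```

```bash
cat > tip.py <<'E'
from h import *
from bench import *
def tips(half=.012):
    s=read_state();p=s["ee_pos"];q=s["eef_rot"];a=2*np.arctan2(q[1],q[0])-np.pi/2
    c=camera("wrist");X=cloud(c);d=X-p;al=d[...,0]*np.cos(a)+d[...,1]*np.sin(a);ac=-d[...,0]*np.sin(a)+d[...,1]*np.cos(a)
    print("ee",p.round(4),"w",round(float(s["width"]),4),"gf",s["grip_force"])
    for sg in(-1,1):
        w=s["width"]/2
        m=(abs(ac)<.02)&(sg*al>w-.003)&(sg*al<w+.02)&(X[...,2]>p[2]-.01)&(X[...,2]<p[2]+.08)&(X[...,2]>.009)
        P=X[m];print(sg,m.sum(),"tip z 1%,5%",np.percentile(P[:,2],[1,5,20]).round(4),"inner al",np.percentile(sg*al[m],[1,5]).round(4),"across",np.percentile(ac[m],[2,98]).round(4))
    return c
E
python3 - <<'E'
from tip import *
c=tips();print(punch(c,(.459,-.2744),.023,.054))
E
```

```text
ee [ 0.4593 -0.2742  0.012 ] w 0.0481 gf 0.0
-1 1341 tip z 1%,5% [0.0488 0.0513 0.0595] inner al [0.0238 0.0238] across [-0.0076  0.0113]
1 1336 tip z 1%,5% [0.0485 0.0515 0.0597] inner al [0.0239 0.024 ] across [-0.0077  0.0114]
(array([ 0.45840223, -0.27404447,  0.0436036 ]), 1783)
```

Confirmed: the tips end at about 0.048 with ee_z = 0.012, an offset of +36 mm. I'll descend further, watching the force.

Call:
{"fn": "step_arm", "kwargs": {"delta_pos": [[0,0,-0.3],[0,0,-0.3],[0,0,-0.2],[0,0,0]], "turn": [0,0,0,0]}}

```text
time: 5.95
ee_pos: [0.4585, -0.2738, -0.0092]
eef_rot: [0.614, 0.789, 0.0, -0.001]
ft_force: [0.0, -0.2, 0.1]
width: 0.0608
grip_force: 0.0
```

Call:
{"fn": "step_arm", "kwargs": {"delta_pos": [[0,0,-0.2],[0,0,-0.2],[0,0,-0.1],[0,0,0]], "turn": [0,0,0,0]}}

```text
time: 6.35
ee_pos: [0.459, -0.2741, -0.021]
eef_rot: [0.614, 0.789, 0.0, -0.0]
ft_force: [0.3, -0.2, -0.4]
width: 0.061
grip_force: 0.0
```

```bash
python3 - <<'E'
from tip import *
c=tips();print(punch(c,(.459,-.2744),.023,.054))
E
```

```text
ee [ 0.459  -0.2741 -0.021 ] w 0.061 gf 0.0
-1 1424 tip z 1%,5% [0.0156 0.0182 0.026 ] inner al [0.0301 0.0302] across [-0.0079  0.0112]
1 1437 tip z 1%,5% [0.0157 0.0184 0.0261] inner al [0.0303 0.0305] across [-0.008   0.0113]
(array([ 0.45847746, -0.27417556,  0.0432961 ]), 923)
```

Call:
{"fn": "step_arm", "kwargs": {"delta_pos": [[0,0,0],[0,0,0],[0,0,0],[0,0,0],[0,0,0],[0,0,0],[0,0,0]], "turn": [0,0,0,0,0,0,0], "grip": 1}}

```text
time: 7.1
ee_pos: [0.4592, -0.2743, -0.0205]
eef_rot: [0.614, 0.789, -0.0, -0.0]
ft_force: [-1.1, 0.2, 0.2]
width: 0.022
grip_force: 35.0
```

Call:
{"fn": "step_arm", "kwargs": {"delta_pos": [[0,0,0.5],[0,0,1],[0.6,0.5,0.5],[1,0.8,0],[1,0.8,0],[1,0.8,0],[1,0.8,0],[1,0.8,0],[1,0.8,0],[0.9,0.7,0],[0.4,0.3,0],[0,0,0]], "turn": [0,0,0,0,0,0,0,0,0,0,0,0]}}

```text
time: 8.3
ee_pos: [0.6575, -0.1149, 0.0297]
eef_rot: [0.613, 0.79, 0.001, -0.0]
ft_force: [0.6, -0.1, -2.4]
width: 0.0218
grip_force: 35.0
```

```bash
python3 - <<'E'
from h import *
from bench import *
for i in range(2):
    s=read_state();print(s["time"],s["ee_pos"].round(4),s["width"])
    c=camera("wrist")
print(punch(c,s["ee_pos"][:2],.023,.054,s["ee_pos"][2]+.0205))
hsv=cv2.cvtColor(c["image"],cv2.COLOR_RGB2HSV);m=((hsv[...,0]<16)&(hsv[...,1]>100)&(hsv[...,2]<140)).astype(np.uint8)
n,l,st,ce=cv2.connectedComponentsWithStats(m)
for i in range(1,n):
    if st[i,4]>400: print(ce[i].round(1),st[i],ray(c,ce[i],.015).round(4))
pickle.dump(c,open("w4.pkl","wb"));cv2.imwrite("pics/w4.png",c["image"][:,:,::-1])
E
```

```text
8.3 [ 0.6575 -0.1149  0.0297] 0.021829424985627805
8.35 [ 0.6565 -0.1168  0.0296] 0.021978472894093267
(array([ 0.65364428, -0.10472405,  0.10587228]), 2077)
[279.4 221.8] [ 239  192   94   83 2871] [ 0.6568 -0.1148  0.015 ]
[ 13.6 268. ] [  0 253  29  32 540] [ 0.4791 -0.1968  0.015 ]
[545.  269.4] [527 252  33  34 851] [ 0.8527 -0.1028  0.015 ]
[450.3 270.1] [350 256 143  30 426] [ 0.7863 -0.1202  0.015 ]
[277.5 327.2] [ 251  315   55   29 1290] [ 0.6768 -0.1988  0.015 ]
[ 36.7 340.7] [ 16 316  93  47 741] [ 0.4976 -0.2574  0.015 ]
[525.8 336.9] [509 316  39  46 790] [ 0.8662 -0.1597  0.015 ]
```

View pics/w4.png

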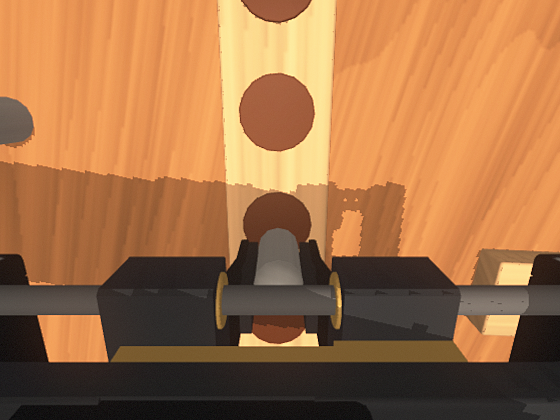

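The wrist view shows pad C at (277,222) under the held punch and pad B at (277,112) fully in view. I'll fit 24 mm circles to both rims cast onto z = 15 mm.

```bash
cat >> h.py <<'E'
def padfit(c,g,R=.024):
    """circle of radius R fitted to the rim of the pad mask cast on z=.015 near g"""
    hsv=cv2.cvtColor(c["image"],cv2.COLOR_RGB2HSV);m=((hsv[...,0]<16)&(hsv[...,1]>100)&(hsv[...,2]<150)).astype(np.uint8)
    cs,_=cv2.findContours(m,cv2.RETR_EXTERNAL,cv2.CHAIN_APPROX_NONE)
    q=np.array([ray(c,u,.015)[:2] for k in cs if len(k)>20 for u in k[:,0]])
    r=np.linalg.norm(q-g,axis=1);q=q[(r>R-.006)&(r<R+.006)]
    f=least_squares(lambda s:np.linalg.norm(q-s,axis=1)-R,g,loss='soft_l1',f_scale=.0005);return f.x.round(4),len(q),f.cost
def held(c,a,b,r=.012):
    """axis of a held bar: mean of its surface points is biased, so fit a vertical cylinder of radius b near a"""
    X=cloud(c);k=(np.hypot(X[...,0]-a[0],X[...,1]-a[1])<b+.004)&(X[...,2]>a[2])&(X[...,2]<a[2]+r)
    q=X[k][:,:2];f=least_squares(lambda s:np.linalg.norm(q-s,axis=1)-b,a[:2],loss='soft_l1',f_scale=.0005);return f.x.round(4),len(q)
E
python3 - <<'E'
from h import *
c=pickle.load(open("w4.pkl","rb"))
print(padfit(c,np.array([.656,-.1163])),padfit(c,np.array([.6374,-.044])))
print(held(c,(.6565,-.1165,.053),.0115))
E
```

```text
(array([ 0.6557, -0.1179]), 210, np.float64(0.00011093244441332147)) (array([ 0.6368, -0.044 ]), 224, np.float64(4.7239408736455285e-05))
(array([ 0.6563, -0.1165]), 303)
```

Held punch at (0.6563,-0.1165), pad centre at about (0.6555,-0.1167). Aligned within 1 mm; lowering.

Call:
{"fn": "step_arm", "kwargs": {"delta_pos": [[-0.02,0,-0.4],[0,0,-0.4],[0,0,-0.3],[0,0,-0.15],[0,0,-0.08],[0,0,0],[0,0,0]], "turn": [0,0,0,0,0,0,0]}}

```text
time: 9.1
ee_pos: [0.6565, -0.1167, -0.0035]
eef_rot: [0.614, 0.789, 0.0, 0.0]
ft_force: [-0.2, -0.2, -1.8]
width: 0.0223
grip_force: 35.0
```

Call:
{"fn": "step_arm", "kwargs": {"delta_pos": [[0,0,-0.04],[0,0,-0.04],[0,0,-0.03],[0,0,0],[0,0,0]], "turn": [0,0,0,0,0]}}

```text
time: 9.6
ee_pos: [0.6566, -0.1168, -0.0055]
eef_rot: [0.614, 0.789, 0.0, 0.0]
ft_force: [-3.8, -0.7, 5.9]
width: 0.0223
grip_force: 35.0
```

Contact felt (force rose to +5.9 N). Release, rise, and go to l.

Call:
{"fn": "step_arm", "kwargs": {"delta_pos": [[0,0,0],[0,0,0],[0,0,0],[0,0,0],[0,0,0.3],[0,0,0.8],[0,0,0.8],[0,0,0.6],[0,0,0]], "turn": [0,0,0,0,0,0,0,0,0], "grip": 0.3}}

```text
time: 10.5
ee_pos: [0.6579, -0.1168, 0.0588]
eef_rot: [0.614, 0.789, 0.001, 0.002]
ft_force: [0.2, 0.2, -0.1]
width: 0.0606
grip_force: 0.0
```

Call:
{"fn": "step_arm", "kwargs": {"delta_pos": [[-0.7,0.1,0.2],[-1,0.12,0.2],[-1,0.12,0],[-1,0.12,0],[-1,0.12,0],[-1,0.12,0],[-1,0.12,0],[-0.7,0.1,0],[-0.27,0.02,0],[0,0,0]], "turn": [0,0,0,0,0,0,0,0,0,0]}}

```text
time: 11.5
ee_pos: [0.4641, -0.0935, 0.0658]
eef_rot: [0.614, 0.789, -0.0, 0.0]
ft_force: [0.3, 0.2, 0.0]
width: 0.0608
grip_force: 0.0
```

```bash
python3 - <<'E'
from h import *
from bench import *
print("m placed",punch(camera("top"),(.656,-.1165),.023,.054,.015),punch(camera("scene"),(.656,-.1165),.023,.054,.015))
c=camera("wrist");print("l",punch(c,(.465,-.0933),.030,.062),read_state()["ee_pos"].round(4))
E
```

```text
m placed (array([ 0.65553941, -0.11601269,  0.05708406]), 67) (array([ 0.65574412, -0.1162263 ,  0.05728641]), 112)
l (array([ 0.46511898, -0.09348286,  0.04754735]), 1352) [ 0.4653 -0.0933  0.066 ]
```

Punch m stands at (0.6556,-0.1161), upright. The arm is aligned over l; descending.

Call:
{"fn": "step_arm", "kwargs": {"delta_pos": [[0,0,-0.6],[0,0,-0.8],[0,0,-0.8],[0,0,-0.6],[0,0,-0.4],[0,0,-0.16],[0,0,0]], "turn": [0,0,0,0,0,0,0]}}

```text
time: 12.35
ee_pos: [0.4647, -0.0931, -0.0182]
eef_rot: [0.614, 0.789, 0.0, -0.0]
ft_force: [-0.5, 1.2, -0.3]
width: 0.061
grip_force: 0.0
```

Call:
{"fn": "step_arm", "kwargs": {"delta_pos": [[0,0,0],[0,0,0],[0,0,0],[0,0,0],[0,0,0],[0,0,0],[0,0,0]], "turn": [0,0,0,0,0,0,0], "grip": 1, "newtons": 40}}

```text
time: 13.05
ee_pos: [0.4648, -0.0933, -0.0178]
eef_rot: [0.614, 0.789, 0.0, 0.0]
ft_force: [0.2, -0.2, 2.6]
width: 0.0293
grip_force: 40.0
```

Call:
{"fn": "step_arm", "kwargs": {"delta_pos": [[0,0,0.5],[0,0,1],[0.5,0.14,0.5],[1,0.29,0],[1,0.29,0],[1,0.29,0],[1,0.29,0],[1,0.29,0],[0.9,0.25,0],[0.4,0.11,0],[0.09,0.02,0],[0,0,0]], "turn": [0,0,0,0,0,0,0,0,0,0,0,0]}}

```text
time: 14.25
ee_pos: [0.636, -0.0443, 0.0318]
eef_rot: [0.614, 0.789, -0.0, -0.0]
ft_force: [-0.5, 0.6, -2.2]
width: 0.0288
grip_force: 40.0
```

```bash
python3 - <<'E'
from h import *
from bench import *
c=camera("wrist");s=read_state();print(s["ee_pos"].round(4),s["width"])
print(padfit(c,np.array([.637,-.044])),padfit(c,np.array([.6188,.0286])),held(c,(*s["ee_pos"][:2],s["ee_pos"][2]+.02),.015))
E
```

```text
[ 0.6358 -0.0445  0.0319] 0.029151912016613414
(array([ 0.6371, -0.0455]), 206, np.float64(0.00010105670282465015)) (array([0.6178, 0.0284]), 205, np.float64(4.55772891141098e-05)) (array([ 0.6362, -0.0446]), 361)
```

Call:
{"fn": "step_arm", "kwargs": {"delta_pos": [[0.03,0,-0.4],[0,0,-0.4],[0,0,-0.3],[0,0,-0.15],[0,0,-0.07],[0,0,0],[0,0,0]], "turn": [0,0,0,0,0,0,0]}}

```text
time: 15.0
ee_pos: [0.6378, -0.0439, -0.0007]
eef_rot: [0.614, 0.789, 0.0, 0.0]
ft_force: [-0.2, 0.2, -3.2]
width: 0.0294
grip_force: 40.0
```

Call:
{"fn": "step_arm", "kwargs": {"delta_pos": [[0,0,-0.04],[0,0,-0.04],[0,0,0],[0,0,0]], "turn": [0,0,0,0]}}

```text
time: 15.4
ee_pos: [0.6378, -0.044, -0.0027]
eef_rot: [0.614, 0.789, 0.0, 0.0]
ft_force: [0.2, -0.2, 0.3]
width: 0.0288
grip_force: 40.0
```

Call:
{"fn": "step_arm", "kwargs": {"delta_pos": [[0,0,-0.02],[0,0,0],[0,0,0]], "turn": [0,0,0]}}

```text
time: 15.7
ee_pos: [0.6378, -0.044, -0.0027]
eef_rot: [0.614, 0.789, 0.0, 0.0]
ft_force: [-2.8, -0.4, 5.7]
width: 0.0294
grip_force: 40.0
```

Call:
{"fn": "step_arm", "kwargs": {"delta_pos": [[0,0,0],[0,0,0],[0,0,0],[0,0,0],[0,0,0.3],[0,0,0.8],[0,0,0.8],[0,0,0.7],[0,0,0.2]], "turn": [0,0,0,0,0,0,0,0,0], "grip": 0.3}}

```text
time: 16.6
ee_pos: [0.6389, -0.0439, 0.0691]
eef_rot: [0.614, 0.789, 0.001, 0.001]
ft_force: [1.1, -0.2, -0.6]
width: 0.0608
grip_force: 0.0
```

Call:
{"fn": "step_arm", "kwargs": {"delta_pos": [[-0.7,0.46,0],[-1,0.65,0],[-1,0.65,0],[-1,0.65,0],[-1,0.65,0],[-1,0.65,0],[-0.8,0.5,0],[-0.4,0.28,0],[-0.11,0.08,0],[0,0,0]], "turn": [0,0,0,0,0,0,0,0,0,0]}}

```text
time: 17.6
ee_pos: [0.4628, 0.07, 0.0666]
eef_rot: [0.614, 0.789, 0.0, 0.0]
ft_force: [0.1, -0.3, -0.1]
width: 0.0611
grip_force: 0.0
```

```bash
python3 - <<'E'
from h import *
from bench import *
print("l placed",punch(camera("top"),(.637,-.044),.030,.062,.015),punch(camera("scene"),(.637,-.044),.030,.062,.015))
c=camera("wrist");print("xl",punch(c,(.4625,.0702),.038,.070),read_state()["ee_pos"].round(4))
E
```

```text
l placed (array([ 0.63687332, -0.04482803,  0.0628286 ]), 115) (array([ 0.63756773, -0.04390944,  0.06158796]), 195)
xl (array([0.46312214, 0.07000021, 0.05151152]), 2261) [0.463  0.0697 0.0664]
```

Punch l is placed well, and the arm is aligned over xl.

Call:
{"fn": "step_arm", "kwargs": {"delta_pos": [[0,0.01,-0.6],[0,0,-0.8],[0,0,-0.8],[0,0,-0.6],[0,0,-0.3],[0,0,-0.12],[0,0,0]], "turn": [0,0,0,0,0,0,0]}}

```text
time: 18.45
ee_pos: [0.4625, 0.0705, -0.014]
eef_rot: [0.614, 0.789, 0.0, -0.0]
ft_force: [-0.0, -0.1, 0.4]
width: 0.0608
grip_force: 0.0
```

Call:
{"fn": "step_arm", "kwargs": {"delta_pos": [[0,0,0],[0,0,0],[0,0,0],[0,0,0],[0,0,0],[0,0,0],[0,0,0]], "turn": [0,0,0,0,0,0,0], "grip": 1, "newtons": 50}}

```text
time: 19.15
ee_pos: [0.4628, 0.0706, -0.0137]
eef_rot: [0.614, 0.789, 0.0, 0.0]
ft_force: [1.2, 0.5, 4.4]
width: 0.0368
grip_force: 50.0
```

Call:
{"fn": "step_arm", "kwargs": {"delta_pos": [[0,0,0.4],[0,0,0.9],[0.4,-0.3,0.7],[0.9,-0.5,0],[1,-0.5,0],[1,-0.3,0],[1,-0.08,0],[0.9,0,0],[0.6,0,0],[0.3,0,0],[0.13,0,0],[0,0,0]], "turn": [0,0,0,0,0,0,0,0,0,0,0,0]}}

```text
time: 20.35
ee_pos: [0.6173, 0.0286, 0.0357]
eef_rot: [0.614, 0.789, -0.0, -0.0]
ft_force: [0.3, -0.2, -6.6]
width: 0.0369
grip_force: 50.0
```

```bash
python3 - <<'E'
from h import *
from bench import *
c=camera("wrist");s=read_state();print(s["ee_pos"].round(4),s["width"])
print(padfit(c,np.array([.6185,.0286])),held(c,(*s["ee_pos"][:2],s["ee_pos"][2]+.02),.019))
E
```

```text
[0.6171 0.0286 0.0358] 0.0368738075874165
(array([0.6187, 0.0273]), 142, np.float64(5.640393353077934e-05)) (array([0.6175, 0.0279]), 425)
```

Call:
{"fn": "step_arm", "kwargs": {"delta_pos": [[0.04,0,-0.4],[0,0,-0.4],[0,0,-0.3],[0,0,-0.15],[0,0,-0.06],[0,0,0],[0,0,0]], "turn": [0,0,0,0,0,0,0]}}

```text
time: 21.1
ee_pos: [0.6193, 0.0286, 0.0036]
eef_rot: [0.614, 0.789, 0.0, 0.0]
ft_force: [0.1, 0.4, -5.1]
width: 0.0368
grip_force: 50.0
```

Call:
{"fn": "step_arm", "kwargs": {"delta_pos": [[0,0,-0.04],[0,0,-0.04],[0,0,0],[0,0,0]], "turn": [0,0,0,0]}}

```text
time: 21.5
ee_pos: [0.6192, 0.0285, 0.0015]
eef_rot: [0.614, 0.789, 0.0, 0.0]
ft_force: [-0.1, -0.6, -4.1]
width: 0.0371
grip_force: 50.0
```

Call:
{"fn": "step_arm", "kwargs": {"delta_pos": [[0,0,-0.02],[0,0,-0.02],[0,0,0],[0,0,0]], "turn": [0,0,0,0]}}

```text
time: 21.9
ee_pos: [0.6193, 0.0285, 0.0014]
eef_rot: [0.614, 0.789, 0.0, 0.0]
ft_force: [-4.4, -0.4, 7.6]
width: 0.0375
grip_force: 50.0
```

Call:
{"fn": "step_arm", "kwargs": {"delta_pos": [[0,0,0],[0,0,0],[0,0,0],[0,0,0],[0,0,0.3],[0,0,0.8],[0,0,0.8],[0,0,0.7],[0,0,0.4]], "turn": [0,0,0,0,0,0,0,0,0], "grip": 0.3}}

```text
time: 22.8
ee_pos: [0.6199, 0.0288, 0.0774]
eef_rot: [0.614, 0.789, 0.001, 0.001]
ft_force: [-0.4, 0.0, 0.3]
width: 0.0614
grip_force: 0.0
```

Call:
{"fn": "step_arm", "kwargs": {"delta_pos": [[-0.6,0.6,0],[-0.9,1,0],[-0.9,1,0],[-0.9,1,0],[-0.9,1,0],[-0.9,1,0],[-0.9,1,0],[-0.9,1,0],[-0.9,1,0],[-0.9,0.9,0],[-0.5,0.6,0],[-0.25,0.19,0]], "turn": [0,0,0,0,0,0,0,0,0,0,0,0]}}

```text
time: 24.0
ee_pos: [0.3813, 0.2874, 0.0754]
eef_rot: [0.613, 0.79, 0.0, -0.0]
ft_force: [0.9, -0.7, 0.3]
width: 0.0604
grip_force: 0.0
```

Call:
{"fn": "step_arm", "kwargs": {"delta_pos": [[0,0,0]], "turn": [0]}}

```text
time: 24.1
ee_pos: [0.3823, 0.2861, 0.0753]
eef_rot: [0.613, 0.79, 0.0, 0.0]
ft_force: [-0.6, -0.3, 0.0]
width: 0.0607
grip_force: 0.0
```

```bash
python3 - <<'E'
from h import *
from bench import *
print("xl placed",punch(camera("top"),(.6187,.0286),.038,.070,.015),punch(camera("scene"),(.6187,.0286),.038,.070,.015))
c=camera("wrist");print("s",punch(c,(.383,.2857),.016,.046),read_state()["ee_pos"].round(4))
E
```

```text
xl placed (array([0.61865091, 0.02765393, 0.06637646]), 193) (array([0.61912043, 0.02824641, 0.06580351]), 321)
s (array([0.38349356, 0.2851775 , 0.03867036]), 334) [0.3837 0.2846 0.0751]
```

Call:
{"fn": "step_arm", "kwargs": {"delta_pos": [[0,0.01,-0.6],[0,0,-0.9],[0,0,-0.9],[0,0,-0.8],[0,0,-0.5],[0,0,-0.2],[0,0,-0.1],[0,0,0]], "turn": [0,0,0,0,0,0,0,0], "grip": 0.45}}

```text
time: 25.05
ee_pos: [0.3831, 0.2862, -0.0245]
eef_rot: [0.614, 0.789, 0.0, 0.0]
ft_force: [1.0, 0.0, 0.2]
width: 0.0476
grip_force: 0.0
```

Call:
{"fn": "step_arm", "kwargs": {"delta_pos": [[0,0,0],[0,0,0],[0,0,0],[0,0,0],[0,0,0],[0,0,0],[0,0,0],[0,0,0]], "turn": [0,0,0,0,0,0,0,0], "grip": 1, "newtons": 30}}

```text
time: 25.85
ee_pos: [0.3829, 0.286, -0.0247]
eef_rot: [0.614, 0.789, 0.0, 0.0]
ft_force: [0.1, 0.0, 2.4]
width: 0.0153
grip_force: 30.0
```

Call:
{"fn": "step_arm", "kwargs": {"delta_pos": [[0,0,0.4],[0,0,0.9],[0,0,1],[0.3,-0.5,1],[0.55,-0.9,0.8],[0.6,-1,0.3],[0.6,-1,0],[0.6,-1,0],[0.6,-1,0],[0.6,-1,0],[0.6,-1,0],[0.6,-1,0]], "turn": [0,0,0,0,0,0,0,0,0,0,0,0]}}

```text
time: 27.05
ee_pos: [0.5094, 0.0751, 0.0858]
eef_rot: [0.614, 0.789, 0.0, 0.0]
ft_force: [0.1, -0.0, -0.6]
width: 0.0151
grip_force: 30.0
```

Call:
{"fn": "step_arm", "kwargs": {"delta_pos": [[0.6,-1,0],[0.6,-1,0],[0.6,-1,0],[0.6,-1,0],[0.65,-1,0],[0.65,-1,0],[0.65,-1,0],[0.65,-1,0],[0.7,-1,0],[0.6,-0.8,0],[0.5,-0.55,0],[0.3,-0.25,0]], "turn": [0,0,0,0,0,0,0,0,0,0,0,0]}}

```text
time: 28.25
ee_pos: [0.6868, -0.1907, 0.0853]
eef_rot: [0.615, 0.789, 0.0, -0.0]
ft_force: [-0.7, 0.4, -1.0]
width: 0.015
grip_force: 30.0
```

Call:
{"fn": "step_arm", "kwargs": {"delta_pos": [[0.09,0,-0.6],[0,0,-0.8],[0,0,-0.8],[0,0,-0.4],[0,0,0],[0,0,0]], "turn": [0,0,0,0,0,0]}}

```text
time: 28.85
ee_pos: [0.6889, -0.1885, 0.0208]
eef_rot: [0.614, 0.789, 0.0, 0.0]
ft_force: [0.3, -0.2, -0.6]
width: 0.0149
grip_force: 30.0
```

```bash
python3 - <<'E'
from h import *
from bench import *
c=camera("wrist");s=read_state();print(s["ee_pos"].round(4),s["width"])
print(padfit(c,np.array([.674,-.189])),held(c,(*s["ee_pos"][:2],s["ee_pos"][2]+.025),.008),punch(c,(.656,-.1163),.023,.054,.015))
E
```

```text
[ 0.6893 -0.1887  0.0213] 0.015429686803015616
(array([ 0.6743, -0.1906]), 212, np.float64(0.00012970216079203454)) (array([ 0.6892, -0.1893]), 219) (array([ 0.65613173, -0.11623829,  0.05796766]), 1849)
```

I overshot x by 15 mm, so I'll correct that before lowering.

Call:
{"fn": "step_arm", "kwargs": {"delta_pos": [[-0.3,0,0],[-0.2,0,-0.1],[-0.1,0,-0.3],[0,0,-0.3],[0,0,-0.3],[0,0,-0.13],[0,0,-0.04],[0,0,0],[0,0,0]], "turn": [0,0,0,0,0,0,0,0,0]}}

```text
time: 29.8
ee_pos: [0.674, -0.1889, -0.0089]
eef_rot: [0.614, 0.789, 0.0, 0.0]
ft_force: [1.1, 0.2, -1.5]
width: 0.0152
grip_force: 30.0
```

```bash
python3 - <<'E'
from h import *
from bench import *
c=camera("wrist");s=read_state();print(s["ee_pos"].round(4),s["ft_force"].round(1))
print(padfit(c,np.array([.674,-.189])),held(c,(*s["ee_pos"][:2],s["ee_pos"][2]+.025),.008))
E
```

```text
[ 0.674  -0.1889 -0.0088] [ 0.2 -0.5  0. ]
(array([ 0.6739, -0.1905]), 237, np.float64(0.0001282135533179462)) (array([ 0.6742, -0.1896]), 294)
```

Call:
{"fn": "step_arm", "kwargs": {"delta_pos": [[0,0,-0.03],[0,0,-0.03],[0,0,0],[0,0,0]], "turn": [0,0,0,0]}}

```text
time: 30.25
ee_pos: [0.6741, -0.189, -0.0096]
eef_rot: [0.614, 0.789, 0.0, 0.0]
ft_force: [-1.7, 0.2, 5.0]
width: 0.0152
grip_force: 30.0
```

Contact felt; release, rise and back away, then check.

Call:
{"fn": "step_arm", "kwargs": {"delta_pos": [[0,0,0],[0,0,0],[0,0,0],[0,0,0],[0,0,0.3],[0,0,0.8],[0,0,0.9],[0,0,1],[0,0,1],[0,0,1],[0,0,0.5],[0,0,0]], "turn": [0,0,0,0,0,0,0,0,0,0,0,0], "grip": 0.3}}

```text
time: 31.45
ee_pos: [0.6749, -0.1891, 0.1292]
eef_rot: [0.614, 0.789, 0.001, 0.002]
ft_force: [0.5, -0.8, -0.5]
width: 0.0607
grip_force: 0.0
```

Call:
{"fn": "step_arm", "kwargs": {"delta_pos": [[-0.7,-0.7,0],[-0.8,-0.8,0],[-0.8,-0.8,0],[-0.8,-0.8,0],[-0.8,-0.8,0],[-0.8,-0.8,0],[-0.4,-0.4,0],[0,0,0],[0,0,0]], "turn": [0,0,0,0,0,0,0,0,0]}}

```text
time: 32.35
ee_pos: [0.5469, -0.3152, 0.1265]
eef_rot: [0.614, 0.79, 0.0, -0.0]
ft_force: [1.0, 0.2, 0.6]
width: 0.0608
grip_force: 0.0
```

```bash
python3 - <<'E'
from h import *
from bench import *
C={n:camera(n) for n in("top","scene")}
for k,g in dict(xl=(.6187,.0286),l=(.637,-.044),m=(.656,-.1163),s=(.674,-.189)).items():
    d,h=P[k][:2];print(k,*[punch(c,g,d/1000,h/1000,.015)[0].round(4) for c in C.values()])
a=C["top"]["image"][100:240,220:420];b=C["scene"]["image"][180:320,90:360]
cv2.imwrite("pics/end.png",cv2.resize(b,None,fx=2.6,fy=2.6)[:,:,::-1])
E
```

```text
xl [0.6187 0.0276 0.0663] [0.6191 0.0283 0.0657]
l [ 0.6371 -0.0443  0.0628] [ 0.6375 -0.0439  0.0617]
m [ 0.6551 -0.1162  0.0577] [ 0.6563 -0.116   0.0571]
s [ 0.6735 -0.1886  0.054 ] [ 0.674  -0.1893  0.0527]
```

View pics/end.png

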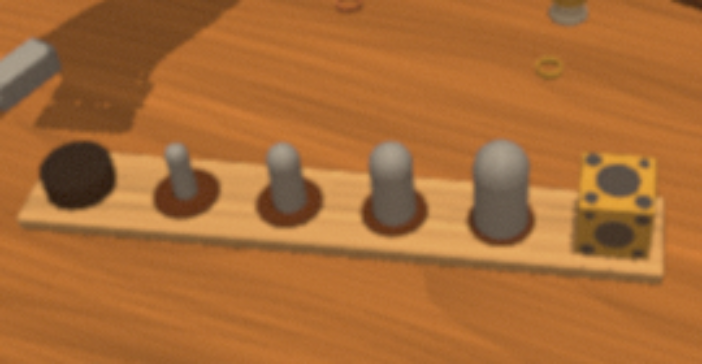

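All four stand upright, centred on their pads: xl (501,205) beside the block, then l (392,190), m (285,180) and s (182,175). The robot is clear, so I'm handing in.

```bash
python3 -c "
from bench import *
print(close_job())"
```

```text
the job is handed in; nothing more can be done
None
```

All four punches stand upright on their pads, largest beside the brass block down to smallest at the far end, each within about 1 to 2 mm of its pad's centre; the job was handed in at about 32 s, but the hand-in gave no verdict, and punch m was first gripped by its dome, lifted about 25 mm and set back down before being regripped lower.

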